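# Ready the shrimp feeding corner

### The job

Get the shrimp feeding corner ready: set the green feeding dish upright and centred on the small white pad on top of the slender glass stem, and lay the steel tweezers lengthwise across both uprights of the white ceramic rest, between its little end lips, with the tips still curving upward and clear of the plank. Leave the round hide and the food jar where they stand.

Things in the scene. Friction and masses are not known exactly. Their poses are not given: they have to be found in the camera images.
- dish: green plastic feeding dish, round and open, 62 mm outside diameter at its upright rim band (from 8 to 24 mm above its underside), 24 mm high, wall 3 mm, tapering below to a flat foot of 46 mm diameter; about 50 g. Origin: centre of its underside, z up out of the dish. Stands on the plank (plank top is 20 mm above the table) at the start.
- stem_top (a point): centre of the top face of the white round pad (32 mm diameter, flat) on a slender glass stem (10 mm thick, grey foot disc 64 mm diameter). The pad top is 120 mm above the plank, 140 mm above the table. Fixed, z up.
- tweezers: steel curved tweezers, rigid, 180 mm long, about 50 g, lying on the plank. Origin: mid-length, on the underside; x lengthwise to the tips, z up. Two blades on edge side by side, 10 mm high; the middle 52 mm is parallel, 17 mm across y (grip here, near the centre of mass), narrowing to 9 mm at the back end; the tips curve up to 28 mm above the underside at x = +90 mm.
- rest_top (a point): middle of the fixed white ceramic tweezers rest, level with its uprights' tops: 45 mm above the plank, 65 mm above the table. x: the line along which tweezers lie (either way round); z up. Base plate 92 x 58 x 8 mm; two walls at x = -36 and +36 mm, 10 mm thick, 58 mm wide in y, with a lip 6 mm high, 5 mm wide at both y ends (48 mm free between lips).
- hide: round terracotta shrimp hide, dome 76 mm diameter, 48 mm high, on the plank's right end; bystander. Origin: centre of its underside.
- jar: food jar with orange cap, 44 mm diameter, 65 mm high, on the plank near the tank; bystander. Origin: centre of its underside.
Things that resemble listed ones, but are neither listed nor needed, are in the scene too. There is more than one size of the dish; the job needs the middle-sized. Of the things that look like the tweezers, the larger one is meant.

How it is judged:
By the outcome, as a careful person would: the job done as asked, in the order asked, and still so for the second after the job is handed in, with the robot touching nothing.
It also fails if it takes over 64 s, if anything falls off the work surface, if the arm or the gripper's body presses on something with over 40 N, if the wrist force passes 120 N, or if a joint passes its speed limit or range.

### The arm

A 6-joint arm with a two-finger parallel gripper is mounted at the origin on the work surface. World frame = base frame: x ahead of the robot, y to its left, z up, the work surface at z = 0. Lengths are in m, angles in rad, forces in N, time in s.
With the tool pointing down it reaches from about 0.25 to 0.85 m from the base axis. Payload 12.5 kg.
Tool frame: the origin (TCP) lies midway between the tips of the shut fingers; the grasp point (between the pads) lies tcp_to_grasp behind it (tcp_to_grasp is the distance from the TCP to the grasp point, in m); z points along the fingers, y is the direction in which the jaws open and shut (so a half turn about z gives the same grasp; the last joint's range is limited). The gripper opens to 93 mm and grips with 3 to 60 N. Pads are 15 mm wide; open, the fingers measure 128 mm over their backs; the gripper's body (75 mm by 188 mm) begins 65 mm behind the grasp point.
Start: joints at [1.14, 0.351, 1.652, -0, 1.139, -0.085], TCP at [0.186, 0.517, 0.219] pointing down, gripper open.
Joint ranges: [-2.75, 2.75], [-0.79, 2.1], [0.01, 2.65], [-1.57, 4.71], [0.07, 3.14], [-2.87, 2.87]. Speed limits (rad/s): [2.22, 2.22, 2.79, 3.14, 3.14, 3.14].

### API

Orientations are given as a unit quaternion [x, y, z, w].
In Python, from bench import * gives the robot as it stands. The module is installed in compiled form; this text tells all that it offers.
- The arm moves only by the tool step_arm, never from a script. Its argument "targets" is a list of rows, each a list of 7 numbers: the shift along the tool's x, y, z as a fraction of full scale, then the turn, a rotation vector about the tool's x, y, z as a fraction of full scale, then the closure, from -1 (fully open) to 1 (shut), so that 0 is half open. A call has 1 to 8 rows; each row is the pose to reach, as a shift and turn from the pose measured when the call began, along the tool's axes at that moment; what a row does not reach only later rows make up. Full scale, the value 1, is 500 mm for a shift and 0.5 rad for a turn. A row lasts 1/10 s, in which the tool goes at most 50 mm and 8.59 degrees, less where a joint would pass 70% of its speed; a pose out of reach is approached as far as the arm can. A call with a number of a shift or a turn outside -1 to 1 is refused whole. A call with a gripper value outside its range is refused whole. The fingers move at their own pace and stop on an object; the grip force is fixed at half the most. Time passes only in rows, so rows that repeat a pose let the fingers close. It gives the time, the measured TCP pose, the force and the opening at its end, in the units of the state.
- sense(): the state, without advancing time (a new reading comes with each control period).
- snapshot(name): name is "scene" or "side" or "wrist"; returns a dict with "img" (384x512x3 uint8, blue, green, red), "mtx" (3x3 intrinsics, pixels), "k1" (the pictures are not rectified: a ray, as slopes to the right and down, at radius r is drawn at 1 + k1 r^2 times it, then the intrinsics apply), "xyz" and "rotation" of the camera in the world. Camera axes: x right, y down, z forward; pixel columns grow to the right and rows downward; lengths in m; the calibration is good to about 2 mm. A picture is of the moment at which its call begins. There is no depth.
- finish_job(): hands the job in, once; it reports no verdict.
The state is a dict: "t": time; "joint_pos": joint angles; "dq": joint speeds; "joint_efforts": joint torques, N m; "tool_pos": TCP position; "tcp_rot": TCP orientation; "contact_force": force on the tool from outside, world axes, zero at the start; "torque": the same for the moment, N m; "grip_width": opening from 0.0 (shut) to 1.0 (fully open).
Only numpy, scipy, OpenCV 4.12 (cv2) and the standard library are available. Lean on these libraries where they do the work, as an engineer would, in place of code of your own. Each camera call takes 0.05 s, during which the arm holds its last target. There are 200 camera calls.

## Working session

There is one attempt and no reset: what is moved stays moved. The work goes in short steps, Python scripts to look and compute and a tool call to move; the robot and the scene stay as the last step left them, time stands still between calls to the robot, and variables do not carry over. Pictures are saved under pics/ and viewed, about 8 in all and at most 12, crops included, and the job is handed in when it is done.

Besides the shell and the picture viewer there is one more tool, called after "Call:" as a command line: name --pt "numbers of a row" for each row, then --argument value for the rest. step_arm: Moves the arm, as the interface text tells. Its arguments: {"type":"object","properties":{"targets":{"type":"array"}},"required":["targets"]}

```bash
mkdir -p pics; cat > h.py <<'E'
from bench import *
import numpy as np, cv2
from scipy.spatial.transform import Rotation as R
def cam(n):
    s=snapshot(n); s["img"]=np.array(s["img"],np.uint8); return s
def rot(s):
    r=np.array(s["rotation"],float)
    return r if r.shape==(3,3) else R.from_quat(r).as_matrix()
def ray(s,u,v):
    K=np.array(s["mtx"]);k=s["k1"]
    d=np.array([(u-K[0,2])/K[0,0],(v-K[1,2])/K[1,1]]);x=d.copy()
    for _ in range(20): x=d/(1+k*(x@x))
    w=rot(s)@np.array([x[0],x[1],1]); return np.array(s["xyz"]),w
def onz(s,u,v,z):
    o,w=ray(s,u,v); return o+w*(z-o[2])/w[2]
def proj(s,p):
    K=np.array(s["mtx"]);c=rot(s).T@(np.array(p)-np.array(s["xyz"]))
    x=c[:2]/c[2];x=x*(1+s["k1"]*(x@x));return K[0,0]*x[0]+K[0,2],K[1,1]*x[1]+K[1,2]
def tri(s1,p1,s2,p2):
    o1,a=ray(s1,*p1);o2,b=ray(s2,*p2)
    t=np.linalg.lstsq(np.c_[a,-b],o2-o1,rcond=None)[0]
    q1=o1+a*t[0];q2=o2+b*t[1];return (q1+q2)/2,np.linalg.norm(q1-q2)
E
python3 - <<'E'
from h import *
import pickle
S={n:cam(n) for n in("scene","side","wrist")}
pickle.dump(S,open("s0.pkl","wb"))
for n in S:
    cv2.imwrite(f"pics/{n}0.png",cv2.resize(S[n]["img"],(800,600),interpolation=cv2.INTER_CUBIC)); print(n,S[n]["xyz"],rot(S[n]).round(2).tolist(),S[n]["k1"],S[n]["mtx"])
print(sense())
E
```

```text
scene [ 1.11169269 -0.35609275  1.03176428] [[0.52, 0.66, -0.54], [0.86, -0.41, 0.32], [-0.01, -0.63, -0.78]] -0.07131812126577822 [[388.44282609   0.         250.05790354]
 [  0.         388.44282609 189.69094276]
 [  0.           0.           1.        ]]
side [ 0.34474864 -0.82052119  0.84768881] [[0.99, -0.11, 0.11], [-0.15, -0.63, 0.76], [-0.01, -0.77, -0.64]] -0.07028738004626589 [[462.26594356   0.         255.54439695]
 [  0.         462.26594356 191.16019897]
 [  0.           0.           1.        ]]
wrist [0.12241465 0.54152691 0.3841279 ] [[0.34, 0.91, 0.23], [0.94, -0.33, -0.08], [-0.0, 0.25, -0.97]] -0.06244271008349896 [[285.64056715   0.         256.8343931 ]
 [  0.         285.64056715 190.2897995 ]
 [  0.           0.           1.        ]]
{'t': 0.15, 'joint_pos': array([ 1.14037729e+00,  3.51104886e-01,  1.65226537e+00,  1.22144030e-06,
        1.13909893e+00, -8.46078624e-02]), 'dq': array([ 0.00052943, -0.00096457, -0.00234332, -0.00033255,  0.00139179,
        0.00095099]), 'joint_efforts': array([ 6.57007567e-04, -4.97466087e+01, -2.85346788e+01,  6.98665087e-02,
        2.46199354e-02, -8.67241852e-05]), 'tool_pos': array([0.18629838, 0.51720968, 0.2182337 ]), 'tcp_rot': array([ 1.72045567e-01,  9.85088895e-01, -4.23677741e-04, -1.12153588e-04]), 'contact_force': array([-0.16977801, -0.12374255, -0.75869259]), 'torque': array([0.00098758, 0.05519059, 0.02377146]), 'grip_width': 1.0034585979252886}
```

View pics/scene0.png

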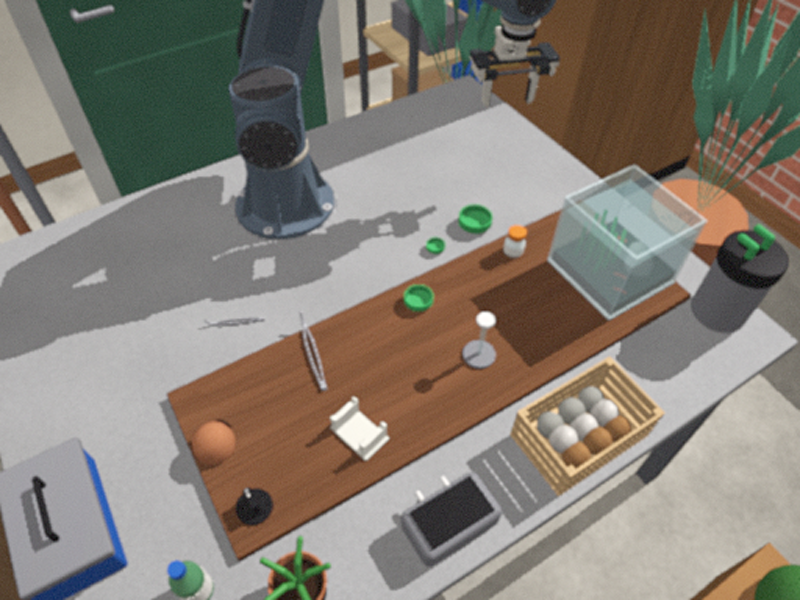

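View pics/side0.png

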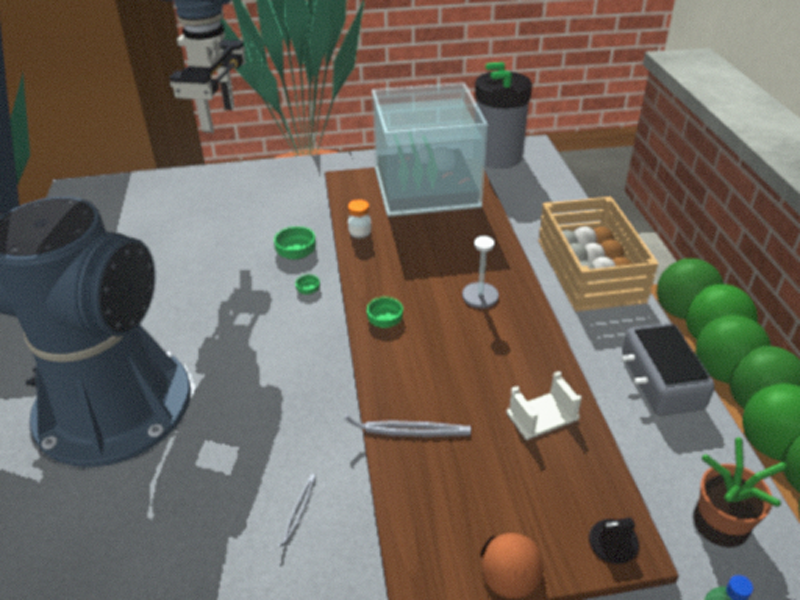

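The scene view shows the middle-sized dish on the plank at (418,298), the pad at (486,320), the tweezers at (313,355) and the rest at (360,430). The side view shows the same items at (385,312), (484,243), (418,430) and (545,405). The lookalikes lie off the plank.

```bash
python3 - <<'E'
from h import *
import pickle
S=pickle.load(open("s0.pkl","rb"))
f=512/800
def blob(s,mask,uv,r):
    m=np.zeros_like(mask);u,v=int(uv[0]*f),int(uv[1]*f);m[v-r:v+r,u-r:u+r]=mask[v-r:v+r,u-r:u+r]
    n,l,st,c=cv2.connectedComponentsWithStats(m)
    i=1+np.argmax(st[1:,4]);return c[i],st[i],(l==i)
P={}
for n,d,p in(("scene",(418,298),(486,320)),("side",(385,312),(484,243))):
    s=S[n];hsv=cv2.cvtColor(s["img"],cv2.COLOR_BGR2HSV)
    g=cv2.inRange(hsv,(45,100,40),(85,255,255));w=cv2.inRange(hsv,(0,0,190),(180,60,255))
    c,st,m=blob(s,g,d,25);P[n,"d"]=c;print(n,"dish",c,st,onz(s,*c,.034))
    c,st,m=blob(s,w,p,9);P[n,"p"]=c;print(n,"pad",c,st,onz(s,*c,.14))
for k in "dp": print(k,tri(S["scene"],P["scene",k],S["side"],P["side",k]))
def crop(n,x,y,w,h):
    s=S[n]["img"][y:y+h,x:x+w];return cv2.resize(s,(400,300),interpolation=cv2.INTER_CUBIC)
a=crop("scene",200,250,60,45);b=crop("scene",175,200,80,60)
c=crop("side",315,232,64,48);d=crop("side",220,248,88,66)
cv2.imwrite("pics/m1.png",np.vstack([np.hstack([a,b]),np.hstack([c,d])]))
E
```

```text
scene dish [267.48461538 190.14230769] [258 182  20  17 260] [0.44992096 0.10498198 0.034     ]
scene pad [310.5 204. ] [305 200  12   9  90] [0.62763373 0.13360931 0.14      ]
side dish [245.75461741 199.40897098] [234 190  24  20 379] [0.45040683 0.10959506 0.034     ]
side pad [309.33766234 154.5974026 ] [304 151  12   8  77] [0.62581552 0.13747468 0.14      ]
d (array([0.45059195, 0.10481537, 0.0367537 ]), np.float64(0.002506897908719006))
p (array([0.62625734, 0.13513343, 0.14000848]), np.float64(0.003263259534669165))
```

View pics/m1.png

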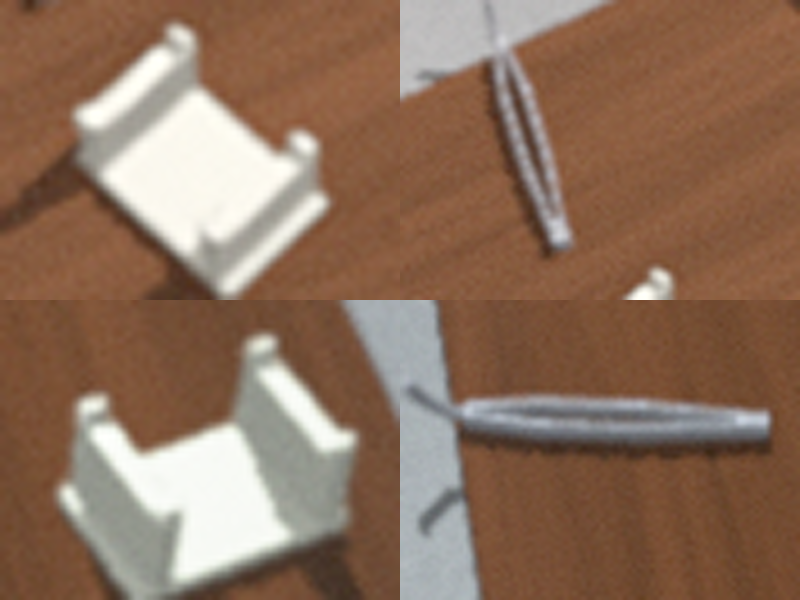

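The mosaic shows the rest's four lip tops clearly in both views. The tweezers' tips point towards -x, over the plank's edge, and the back end points to +x.

```bash
python3 - <<'E'
from h import *
import pickle
S=pickle.load(open("s0.pkl","rb"));A,B=S["scene"],S["side"]
sa=lambda x,y:(200+x/6.667,250+y/6.667)
sc=lambda x,y:(315+x/6.25,232+(y-300)/6.25)
L=[((180,32),(92,403)),((92,118),(168,518)),((302,138),(260,344)),((212,240),(343,440))]
Q=[]
for a,b in L:
    q,e=tri(A,sa(*a),B,sc(*b));Q.append(q);print(q.round(4),e.round(4),onz(A,*sa(*a),.071)[:2].round(4),onz(B,*sc(*b),.071)[:2].round(4))
Q=np.array(Q);print("c",Q.mean(0)); 
for d in(Q[2]+Q[3]-Q[0]-Q[1],Q[0]+Q[2]-Q[1]-Q[3]): d=d/2;print(np.linalg.norm(d[:2]),np.degrees(np.arctan2(d[1],d[0])))
sb=lambda x,y:(175+(x-400)/5,200+y/5)
sd=lambda x,y:(220+x/4.545-400/4.545,248+(y-300)/4.545) if 0 else (220+(x-400)/4.545,248+(y-300)/4.545)
for n,a,b in(("back",(561,238),(768,418)),("neck",(503,48),(462,410)),("midA",(515,60),(465,405))):
    q,e=tri(A,sb(*a),B,sd(*b));print(n,q.round(4),e.round(4),onz(A,*sb(*a),.03)[:2].round(4),onz(B,*sd(*b),.03)[:2].round(4))
for p in((.30,-.05,.02),):print(proj(A,p))
s=sense();print(R.from_quat(s["tcp_rot"]).as_matrix().round(3),[k for k in globals() if 'tcp' in k], tcp_to_grasp)
W=S["wrist"];M=R.from_quat(s["tcp_rot"]).as_matrix();print("wrist cam in tool",(M.T@(np.array(W["xyz"])-s["tool_pos"])).round(4),(M.T@rot(W)).round(3).tolist())
E
```

```text
[ 0.6108 -0.1348  0.0712] 0.0016 [ 0.6113 -0.1354] [ 0.6106 -0.1338]
[ 0.6243 -0.1851  0.0638] 0.0007 [ 0.6277 -0.1861] [ 0.6219 -0.1912]
[ 0.6803 -0.1165  0.0714] 0.0009 [ 0.6805 -0.1168] [ 0.6803 -0.1157]
[ 0.6971 -0.1675  0.068 ] 0.006 [ 0.7005 -0.1706] [ 0.6947 -0.1668]
c [ 0.65314835 -0.15098731  0.06860049]
0.07336738437840636 14.15583290766545
0.05285383815507676 106.68831184336653
back [ 0.5388 -0.1644  0.0317] 0.001 [ 0.5382 -0.1645] [ 0.539  -0.1625]
neck [ 0.3899 -0.1298  0.0254] 0.0032 [ 0.3946 -0.1321] [ 0.3888 -0.1319]
midA [ 0.3938 -0.1232  0.0171] 0.0094 [ 0.4071 -0.1297] [ 0.3907 -0.1289]
(np.float64(205.31228066095989), np.float64(182.0049274517786))
[[-0.941  0.339 -0.   ]
 [ 0.339  0.941 -0.001]
 [ 0.    -0.001 -1.   ]] ['tcp_to_grasp'] 0.0188
wrist cam in tool [ 0.0684  0.0011 -0.1659] [[-0.0, -0.969, -0.245], [1.0, -0.0, -0.001], [0.001, -0.245, 0.969]]
```

```bash
cat >> h.py <<'E'
def go(p,yaw=None):
    s=sense();M=R.from_quat(s["tcp_rot"]).as_matrix()
    a=np.radians(yaw) if yaw is not None else np.arctan2(M[1,1],M[0,1])
    y=np.array([np.cos(a),np.sin(a),0]);z=np.array([0,0,-1.]);T=np.c_[np.cross(y,z),y,z]
    d=M.T@(np.array(p)-s["tool_pos"])
    print("row",(d/.5).round(4).tolist(),(R.from_matrix(M.T@T).as_rotvec()/.5).round(4).tolist(),"mm",np.linalg.norm(d).round(4)*1000,"yaw",np.degrees(a).round(1),"t",s["t"],"tcp",s["tool_pos"].round(4),"F",s["contact_force"].round(1),"g",s["grip_width"].round(3))
E
python3 - <<'E'
from h import *
import pickle
S=pickle.load(open("s0.pkl","rb"));A=S["scene"];f=.64
for n,u,z in(("tank near bottom",(612,318),.02),("tank left bottom",(550,260),.02),("tank right bottom",(690,262),.02),("tank left top",(566,180),.17),("tank near top",(620,232),.17),("jar top",(516,232),.085),("jar base",(514,254),.02)):
    print(n,onz(A,u[0]*f,u[1]*f,z).round(3))
go((.25,.45,.25),70.2);go((.45,.105,.2),70.2)
E
```

```text
tank near bottom [0.701 0.429 0.02 ]
tank left bottom [0.506 0.425 0.02 ]
tank right bottom [0.679 0.697 0.02 ]
tank left top [0.433 0.495 0.17 ]
tank near top [0.611 0.481 0.17 ]
jar top [0.442 0.365 0.085]
jar base [0.449 0.366 0.02 ]Traceback (most recent call last):
  File "<stdin>", line 6, in <module>
  File "h.py", line 28, in go
    print("row",(d/.5).round(4).tolist(),(R.from_matrix(M.T@T).as_rotvec()/.5).round(4).tolist(),"mm",np.linalg.norm(d).round(4)*1000,"yaw",np.degrees(a).round(1),"t",s["t"],"tcp",s["tool_pos"].round(4),"F",s["contact_force"].round(1),"g",s["grip_width"].round(3))
                                                                                                                                                                                                                                               ^^^^^^^^^^^^^^^^^^^^^
AttributeError: 'float' object has no attribute 'round'
```

```bash
sed -i 's/s\["grip_width"\].round(3)/round(s["grip_width"],3)/' h.py
```

Call:
step_arm --pt "-0.776 -0.597 0.036 0 0 0 -1" --pt "-0.776 -0.597 0.036 0 0 0 -1" --pt "-0.776 -0.597 0.036 0 0 0 -1" --pt "-0.776 -0.597 0.036 0 0 0 -1" --pt "-0.776 -0.597 0.036 0 0 0 -1" --pt "-0.776 -0.597 0.036 0 0 0 -1" --pt "-0.776 -0.597 0.036 0 0 0 -1" --pt "-0.776 -0.597 0.036 0 0 0 -1"

```text
t: 0.95
tool_pos: [0.4024, 0.1788, 0.2039]
tcp_rot: [0.172, 0.985, -0.0, 0.0]
contact_force: [1.4, 0.5, -0.4]
grip_width: 1.004
```

```bash
python3 -c "
from h import *
go((.45,.105,.2),70.2)"
```

```text
row [-0.1396, -0.1065, 0.0078] [-0.0013, 0.0004, -0.0002] mm 87.9 yaw 70.2 t 0.95 tcp [0.4024 0.1788 0.2039] F [ 1.4  0.5 -0.4] g 1.004
```

Call:
step_arm --pt "-0.14 -0.1065 0.008 0 0 0 -1" --pt "-0.14 -0.1065 0.008 0 0 0 -1" --pt "-0.14 -0.1065 0.108 0 0 0 -1" --pt "-0.14 -0.1065 0.108 0 0 0 -1" --pt "-0.14 -0.1065 0.108 0 0 0 -1"

```text
t: 1.45
tool_pos: [0.4496, 0.1051, 0.1501]
tcp_rot: [0.172, 0.985, -0.001, -0.001]
contact_force: [-0.1, 1.0, 0.2]
grip_width: 1.0
```

```bash
cat >> h.py <<'E'
def dish(s,zt,near=None,save=None):
    """rim circle: outer outline of green blob; fit circle (r=31mm) to rays on rim-top plane, far half of outline only where rim is the silhouette"""
    hsv=cv2.cvtColor(s["img"],cv2.COLOR_BGR2HSV)
    g=cv2.inRange(hsv,(45,80,30),(85,255,255))
    cs=[c for c in cv2.findContours(g,cv2.RETR_EXTERNAL,cv2.CHAIN_APPROX_NONE)[0] if cv2.contourArea(c)>100]
    out=[]
    for c in cs:
        h=cv2.convexHull(c)[:,0].astype(float)
        P=np.array([onz(s,*p,zt)[:2] for p in h])
        (x,y),r=cv2.minEnclosingCircle(P.astype(np.float32))
        out.append((round(x,4),round(y,4),round(r,4),cv2.boundingRect(c)))
    return out
E
python3 - <<'E'
from h import *
s=cam("wrist");cv2.imwrite("pics/w1.png",s["img"]);print(dish(s,.044))
go((.45,.105,.03),70.2);print(proj(s,(.45,.105,.044)))
E
```

```text
[(0.4503, 0.1064, 0.0319, (226, 159, 64, 62)), (0.3443, 0.3277, 0.0201, (430, 0, 43, 8)), (0.3304, 0.2253, 0.022, (315, 0, 49, 47))]
row [0.0003, -0.0009, 0.2422] [-0.0011, 0.0007, 0.0014] mm 121.1 yaw 70.2 t 1.5 tcp [0.4503 0.1055 0.1511] F [-0.1  0.7  0.1] g 1.002
(np.float64(256.19586472697137), np.float64(190.41610188973976))
```

View pics/w1.png

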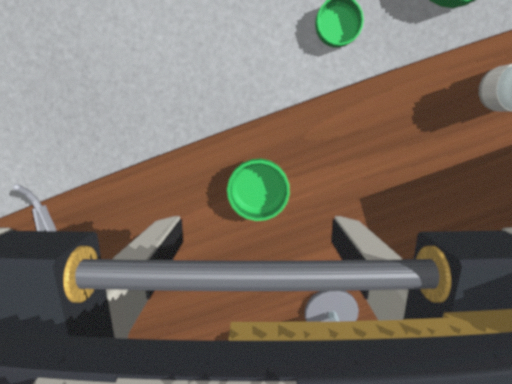

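The wrist view shows the dish centred at (258,190), between the open fingers. The fitted radius is 31.9 mm, close to the expected 31. Descending.

Call:
step_arm --pt "0.0 0.001 0.1 0 0 0 -1" --pt "0.0 0.001 0.18 0 0 0 -1" --pt "0.0 0.001 0.24 0 0 0 -1" --pt "0.0 0.001 0.252 0 0 0 -1" --pt "0.0 0.001 0.252 0 0 0 -1" --pt "0.0 0.001 0.252 0 0 0 -1"

```text
t: 2.1
tool_pos: [0.4517, 0.1064, 0.0271]
tcp_rot: [0.171, 0.985, 0.0, 0.002]
contact_force: [-0.8, -0.1, 0.4]
grip_width: 1.001
```

Call:
step_arm --pt "0 0 0 0 0 0 1" --pt "0 0 0 0 0 0 1" --pt "0 0 0 0 0 0 1" --pt "0 0 0 0 0 0 1" --pt "0 0 0 0 0 0 1" --pt "0 0 0 0 0 0 1" --pt "0 0 0 0 0 0 1"

```text
t: 2.8
tool_pos: [0.4518, 0.1064, 0.0273]
tcp_rot: [0.171, 0.985, 0.0, 0.002]
contact_force: [-1.3, -0.6, 6.6]
grip_width: 0.664
```

Call:
step_arm --pt "0 0 -0.02 0 0 0 1" --pt "0 0 -0.1 0 0 0 1" --pt "0 0 -0.2 0 0 0 1" --pt "0 0 -0.3 0 0 0 1" --pt "0 0 -0.4 0 0 0 1" --pt "0 0 -0.4 0 0 0 1" --pt "0 0 -0.4 0 0 0 1"

```text
t: 3.5
tool_pos: [0.4512, 0.1064, 0.2282]
tcp_rot: [0.171, 0.985, 0.0, 0.003]
contact_force: [-0.4, 0.6, -0.3]
grip_width: 0.667
```

```bash
python3 - <<'E'
from h import *
s=cam("wrist");print("rim z guess",sense()["tool_pos"][2]+.0167,dish(s,sense()["tool_pos"][2]+.0167))
go((.56,.125,.227),70.2)
E
```

```text
rim z guess 0.24356866859324997 [(0.4494, 0.1076, 0.0322, (201, 184, 111, 77)), (0.3618, 0.1721, 0.0095, (302, 19, 37, 41)), (0.3596, 0.2221, 0.0174, (381, 0, 69, 27))]
row [-0.1932, 0.109, 0.0003] [0.0013, 0.0051, 0.0026] mm 110.9 yaw 70.2 t 3.55 tcp [0.4507 0.1063 0.2269] F [-0.2 -0.9 -0.6] g 0.67
```

```bash
python3 -c "
from h import *
go((.72,.10,.245),70.2)"
```

```text
row [-0.5114, 0.1699, -0.0349] [0.0013, 0.0051, 0.0026] mm 270.0 yaw 70.2 t 3.55 tcp [0.4507 0.1063 0.2269] F [-0.2 -0.9 -0.6] g 0.67
```

Call:
step_arm --pt "-0.07 0.02 -0.035 0.001 0.005 0.003 1" --pt "-0.16 0.05 -0.035 0.001 0.005 0.003 1" --pt "-0.25 0.08 -0.035 0.001 0.005 0.003 1" --pt "-0.34 0.11 -0.035 0.001 0.005 0.003 1" --pt "-0.43 0.14 -0.035 0.001 0.005 0.003 1" --pt "-0.511 0.17 -0.035 0.001 0.005 0.003 1" --pt "-0.511 0.17 -0.035 0.001 0.005 0.003 1" --pt "-0.511 0.17 -0.035 0.001 0.005 0.003 1"

```text
t: 4.35
tool_pos: [0.7192, 0.1, 0.2417]
tcp_rot: [0.172, 0.985, -0.001, -0.002]
contact_force: [0.4, 0.1, -0.6]
grip_width: 0.669
```

```bash
python3 - <<'E'
from h import *
s=cam("wrist");cv2.imwrite("pics/w2.png",s["img"]);c=sense()["tool_pos"];print(c,dish(s,c[2]+.0167))
u,v=proj(s,(.6265,.135,.14));print(u,v)
hsv=cv2.cvtColor(s["img"],cv2.COLOR_BGR2HSV);w=cv2.inRange(hsv,(0,0,190),(180,50,255))
for q in cv2.findContours(w,cv2.RETR_EXTERNAL,cv2.CHAIN_APPROX_NONE)[0]:
    if cv2.contourArea(q)>60:
        P=np.array([onz(s,*p,.14)[:2] for p in cv2.convexHull(q)[:,0].astype(float)])
        print(cv2.boundingRect(q),cv2.minEnclosingCircle(P.astype(np.float32)))
E
```

```text
[0.71872832 0.10011052 0.24296617] [(0.7713, 0.0996, 0.0092, (269, 308, 30, 13)), (0.7165, 0.1019, 0.0314, (202, 184, 111, 77))]
257.7549774647754 83.62139838931813
(219, 292, 74, 29) ((0.838472306728363, 0.05498090758919716), 0.04146832227706909)
(199, 292, 16, 28) ((0.8219806551933289, 0.005943767726421356), 0.018544012680649757)
(0, 286, 14, 17) ((0.7356963753700256, -0.21101370453834534), 0.01389533281326294)
(243, 275, 115, 3) ((0.8221283555030823, 0.11223271489143372), 0.06046565994620323)
(0, 229, 16, 22) ((0.6786963939666748, -0.172517329454422), 0.01540400180965662)
(385, 219, 25, 13) ((0.8037794828414917, 0.22152972221374512), 0.013158305548131466)
(347, 210, 25, 45) ((0.796117901802063, 0.186548113822937), 0.02413143217563629)
(143, 206, 71, 47) ((0.7302975058555603, 0.015040772967040539), 0.04174982011318207)
(385, 200, 16, 17) ((0.7812891006469727, 0.2218640148639679), 0.009921067394316196)
(17, 149, 94, 82) ((0.6541484594345093, -0.08243495225906372), 0.04930351302027702)
(273, 118, 239, 130) ((0.7823535203933716, 0.22888895869255066), 0.12848450243473053)
(238, 64, 45, 48) ((0.6321793794631958, 0.13668619096279144), 0.021749887615442276)
(466, 0, 32, 76) ((0.6520729064941406, 0.34107017517089844), 0.034781768918037415)
(0, 0, 31, 113) ((0.5231941342353821, -0.06623423844575882), 0.05090171843767166)
```

View pics/w2.png

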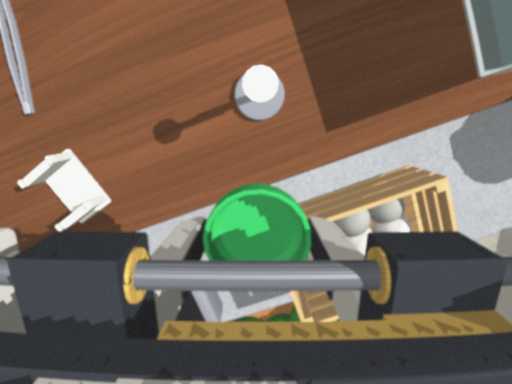

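The view shows the pad at about (261,84), merged with the grey foot in my mask, so I'll raise the threshold. The dish hangs level in the fingers at (257,237).

```bash
cat >> h.py <<'E'
from scipy.optimize import least_squares
def rimfit(s,zt,r,mask,vmax=1000):
    c=max(cv2.findContours(mask,cv2.RETR_EXTERNAL,cv2.CHAIN_APPROX_NONE)[0],key=cv2.contourArea)[:,0].astype(float)
    c=c[c[:,1]<vmax];P=np.array([onz(s,*p,zt)[:2] for p in c])
    f=least_squares(lambda q:np.hypot(*(P-q[:2]).T)-q[2],[*P.mean(0),r],loss="soft_l1",f_scale=.001)
    return f.x.round(4),np.sqrt(2*f.cost/len(P)).round(5)
E
python3 - <<'E'
from h import *
s=cam("wrist");c=sense()["tool_pos"];I=s["img"];hsv=cv2.cvtColor(I,cv2.COLOR_BGR2HSV)
g=cv2.inRange(hsv,(45,80,30),(85,255,255))
for vm in(230,245,255):print("dish",c,rimfit(s,c[2]+.0167,.031,g,vm))
print(hsv[84,240:285,2],hsv[60:112,261,2])
for t in(215,225,235):
    w=cv2.inRange(hsv,(0,0,t),(180,50,255));w[:55]=0;w[118:]=0;w[:,:232]=0;w[:,290:]=0
    print(t,rimfit(s,.14,.016,w))
go((0.6265,.135,.17),70.2)
E
```

```text
dish [0.71864489 0.10021095 0.24404003] (array([0.7147, 0.1027, 0.0293]), np.float64(0.00044))
dish [0.71864489 0.10021095 0.24404003] (array([0.7157, 0.1022, 0.0302]), np.float64(0.00051))
dish [0.71864489 0.10021095 0.24404003] (array([0.7159, 0.1021, 0.0304]), np.float64(0.00052))
[193 201 225 244 247 247 247 247 247 247 247 247 247 247 247 247 247 247
 247 247 247 247 247 247 247 247 247 247 247 247 247 247 247 247 247 247
 247 242 223 205 195 183 165 147 143] [145 147 144 143 156 213 244 247 247 247 247 247 247 247 247 247 247 247
 247 247 247 247 247 247 247 247 247 247 247 247 247 247 247 247 247 247
 247 247 247 247 247 245 226 193 189 190 191 189 190 189 188 186]
215 (array([0.6271, 0.1368, 0.0158]), np.float64(0.00031))
225 (array([0.627 , 0.1369, 0.0155]), np.float64(0.00028))
235 (array([0.6269, 0.137 , 0.0153]), np.float64(0.00025))
row [0.1967, 0.0032, 0.1485] [-0.0016, -0.004, 0.0] mm 123.2 yaw 70.2 t 4.45 tcp [0.7186 0.1002 0.244 ] F [-0.4 -0.4  0.3] g 0.667
```

Call:
step_arm --pt "0.07 0.002 0.0 0 -0.004 0 1" --pt "0.14 0.004 0.03 0 -0.004 0 1" --pt "0.192 0.005 0.08 0 -0.004 0 1" --pt "0.192 0.005 0.128 0 -0.004 0 1" --pt "0.192 0.005 0.128 0 -0.004 0 1" --pt "0.192 0.005 0.128 0 -0.004 0 1"

```text
t: 5.05
tool_pos: [0.6288, 0.1351, 0.1814]
tcp_rot: [0.172, 0.985, -0.0, 0.0]
contact_force: [1.3, -1.4, -0.1]
grip_width: 0.667
```

```bash
python3 -c "
from h import *
c=sense()['tool_pos'];s=cam('wrist');hsv=cv2.cvtColor(s['img'],cv2.COLOR_BGR2HSV)
print(rimfit(s,c[2]+.0167,.031,cv2.inRange(hsv,(45,80,30),(85,255,255)),255))
go((.629,.135,.149),70.2)"
```

```text
(array([0.6263, 0.1369, 0.0307]), np.float64(0.00052))
row [0.001, -0.0003, 0.0657] [0.0002, 0.0033, -0.0004] mm 32.9 yaw 70.2 t 5.1 tcp [0.6295 0.135  0.1819] F [ 0.1 -0.2 -0.4] g 0.664
```

Dish (.6263,.1369) is over the pad (.6271,.1368). Lowering.

Call:
step_arm --pt "0.0 0 0.03 0 0.003 0 1" --pt "0.0 0 0.055 0 0.003 0 1" --pt "0.0 0 0.064 0 0.003 0 1" --pt "0.0 0 0.066 0 0.003 0 1" --pt "0.0 0 0.067 0 0.003 0 1" --pt "0.0 0 0.067 0 0.003 0 1"

```text
t: 5.7
tool_pos: [0.6297, 0.135, 0.1486]
tcp_rot: [0.172, 0.985, 0.0, 0.0]
contact_force: [-0.3, 0.2, -0.2]
grip_width: 0.666
```

```bash
python3 -c "
from h import *
for i in range(2): cam('side'); go((.629,.135,.147),70.2)"
```

```text
row [0.0013, -0.0005, 0.0033] [0.0007, 0.0012, -0.0002] mm 1.8 yaw 70.2 t 5.75 tcp [0.6297 0.135  0.1487] F [ 0.3  0.4 -0.8] g 0.666
row [0.0013, -0.0005, 0.0034] [0.0007, 0.0013, -0.0002] mm 1.8 yaw 70.2 t 5.8 tcp [0.6297 0.135  0.1487] F [-0.   0.1  0.1] g 0.664
```

Not touching yet, so down in half-millimetre steps.

Call:
step_arm --pt "0.001 0 0.001 0 0.001 0 1" --pt "0.001 0 0.002 0 0.001 0 1" --pt "0.001 0 0.0025 0 0.001 0 1" --pt "0.001 0 0.0025 0 0.001 0 1" --pt "0.001 0 0.0025 0 0.001 0 1"

```text
t: 6.3
tool_pos: [0.6292, 0.1352, 0.1475]
tcp_rot: [0.172, 0.985, 0.0, 0.0]
contact_force: [-0.0, 0.6, -1.2]
grip_width: 0.665
```

Call:
step_arm --pt "0 0 0.001 0 0 0 1" --pt "0 0 0.0015 0 0 0 1" --pt "0 0 0.0015 0 0 0 1" --pt "0 0 0.0015 0 0 0 1"

```text
t: 6.7
tool_pos: [0.6293, 0.1352, 0.1473]
tcp_rot: [0.172, 0.985, 0.0, 0.0]
contact_force: [-2.4, 0.6, 5.1]
grip_width: 0.663
```

Contact (5 N upward), releasing.

Call:
step_arm --pt "0 0 0 0 0 0 -0.45" --pt "0 0 0 0 0 0 -0.6" --pt "0 0 0 0 0 0 -0.8" --pt "0 0 0 0 0 0 -1" --pt "0 0 0 0 0 0 -1" --pt "0 0 0 0 0 0 -1"

```text
t: 7.3
tool_pos: [0.6293, 0.1352, 0.1473]
tcp_rot: [0.172, 0.985, 0.0, 0.0]
contact_force: [0.3, -0.5, 0.4]
grip_width: 0.994
```

Call:
step_arm --pt "0 0 -0.03 0 0 0 -1" --pt "0 0 -0.08 0 0 0 -1" --pt "0 0 -0.16 0 0 0 -1" --pt "0 0 -0.2 0 0 0 -1" --pt "0 0 -0.2 0 0 0 -1" --pt "0 0 -0.2 0 0 0 -1"

```text
t: 7.9
tool_pos: [0.6291, 0.1351, 0.2475]
tcp_rot: [0.172, 0.985, 0.0, 0.0]
contact_force: [-0.1, -0.2, -0.3]
grip_width: 0.997
```

```bash
python3 - <<'E'
from h import *
s=cam('wrist');hsv=cv2.cvtColor(s['img'],cv2.COLOR_BGR2HSV)
g=cv2.inRange(hsv,(45,80,30),(85,255,255))
print(dish(s,.164),rimfit(s,.164,.031,g))
a=cam("side")["img"][110:200,250:370];cv2.imwrite("pics/side2.png",cv2.resize(a,(800,600),interpolation=cv2.INTER_CUBIC))
go((.45,-.145,.2),77.5)
E
```

```text
[(0.6283, 0.1364, 0.0317, (223, 160, 69, 68))] (array([0.6284, 0.1364, 0.0309]), np.float64(0.00037))
row [0.1463, -0.6481, 0.0927] [-0.0007, -0.0027, -0.255] mm 335.4 yaw 77.5 t 8.0 tcp [0.6287 0.1351 0.2461] F [-0.   0.7  0.1] g 1.0
```

View pics/side2.png

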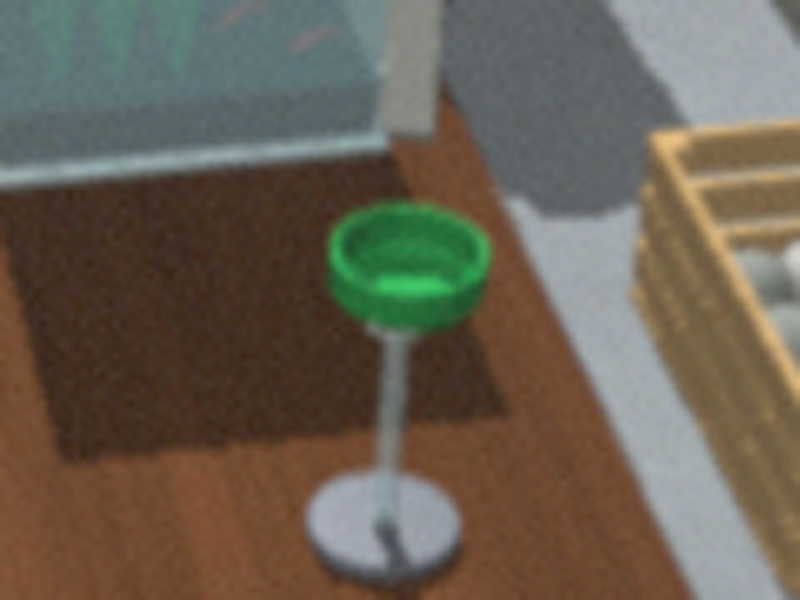

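The side view shows the dish upright on the pad, but it looks slightly right of the stem (dish at x≈409, stem top ≈397). Checking this with numbers from both fixed cameras.

```bash
python3 - <<'E'
from h import *
import pickle
S=pickle.load(open("s0.pkl","rb"))
for n in("scene","side"):
    s=cam(n);hsv=cv2.cvtColor(s['img'],cv2.COLOR_BGR2HSV);g=cv2.inRange(hsv,(45,80,30),(85,255,255))
    pu,pv=proj(s,(.627,.136,.155));m=np.zeros_like(g);a,b=int(pv),int(pu);m[a-22:a+22,b-22:b+22]=g[a-22:a+22,b-22:b+22]
    print(n,dish(dict(s,img=s['img']),.164) and [d for d in dish(s,.164) if abs(d[3][0]+d[3][2]/2-pu)<15 and abs(d[3][1]+d[3][3]/2-pv)<15])
    k=cv2.findContours(m,cv2.RETR_EXTERNAL,cv2.CHAIN_APPROX_NONE)[0];k=max(k,key=cv2.contourArea);x,y,w,h=cv2.boundingRect(k)
    print(" dish bbox centre u",x+(w-1)/2, "w",w,"pred u of dish axis at pad est",proj(s,(.6271,.1368,.152)),"for fit",proj(s,(.6284,.1364,.152)))
    o=S[n];hsv=cv2.cvtColor(o['img'],cv2.COLOR_BGR2HSV);w=cv2.inRange(hsv,(0,0,200),(180,60,255));pu,pv=proj(o,(.627,.136,.138));a,b=int(pv),int(pu);m=np.zeros_like(w);m[a-7:a+8,b-9:b+10]=w[a-7:a+8,b-9:b+10]
    k=max(cv2.findContours(m,cv2.RETR_EXTERNAL,cv2.CHAIN_APPROX_NONE)[0],key=cv2.contourArea);x,y,W,H=cv2.boundingRect(k);print(" pad bbox",x,y,W,H,"centre u",x+(W-1)/2,"pred",proj(o,(.6271,.1368,.138)))
E
```

```text
scene [(0.6329, 0.1303, 0.0363, (301, 191, 23, 21))]
 dish bbox centre u 312.0 w 23 pred u of dish axis at pad est (np.float64(311.7725705790953), np.float64(200.87519948995495)) for fit (np.float64(311.9345665583739), np.float64(201.24336129610532))
 pad bbox 305 200 12 9 centre u 310.5 pred (np.float64(311.19890597819943), np.float64(203.8266282595874))
side [(0.6247, 0.1276, 0.0432, (299, 140, 25, 20))]
 dish bbox centre u 311.0 w 25 pred u of dish axis at pad est (np.float64(310.1508193151233), np.float64(150.94236206950774)) for fit (np.float64(310.6733474795549), np.float64(150.9800908055013))
 pad bbox 304 151 12 8 centre u 309.5 pred (np.float64(309.83088981692765), np.float64(155.31697598688564))
```

Both fixed cameras put the dish about 2–2.5 mm off towards +x, and the wrist camera says 1.3 mm. The fix is cheap: regrip, lift slightly, shift 2 mm and release.

Call:
step_arm --pt "0 0 0.08 0 0 0 -1" --pt "0 0 0.15 0 0 0 -1" --pt "0 0 0.185 0 0 0 -1" --pt "0 0 0.196 0 0 0 -1" --pt "0 0 0.196 0 0 0 -1" --pt "0 0 0.196 0 0 0 -1"

```text
t: 8.7
tool_pos: [0.6292, 0.1351, 0.1491]
tcp_rot: [0.172, 0.985, 0.0, -0.0]
contact_force: [0.4, 0.5, 1.1]
grip_width: 1.0
```

Call:
step_arm --pt "0 0 0 0 0 0 0" --pt "0 0 0 0 0 0 1" --pt "0 0 0 0 0 0 1" --pt "0 0 0 0 0 0 1" --pt "0 0 0 0 0 0 1" --pt "0 0 0 0 0 0 1"

```text
t: 9.3
tool_pos: [0.6292, 0.1352, 0.1493]
tcp_rot: [0.172, 0.985, 0.0, 0.0]
contact_force: [-1.1, 0.8, 2.2]
grip_width: 0.666
```

Call:
step_arm --pt "0 0 -0.004 0 0 0 1" --pt "0 0 -0.004 0 0 0 1" --pt "0.0036 -0.0012 -0.004 0 0 0 1" --pt "0.0036 -0.0012 -0.004 0 0 0 1" --pt "0.0036 -0.0012 -0.001 0 0 0 1" --pt "0.0036 -0.0012 0.0005 0 0 0 1" --pt "0.0036 -0.0012 0.0005 0 0 0 1"

```text
t: 10.0
tool_pos: [0.6273, 0.1352, 0.1493]
tcp_rot: [0.172, 0.985, 0.0, 0.0]
contact_force: [-2.5, -1.0, 2.7]
grip_width: 0.67
```

Call:
step_arm --pt "0 0 0 0 0 0 -0.45" --pt "0 0 0 0 0 0 -0.6" --pt "0 0 0 0 0 0 -0.8" --pt "0 0 0 0 0 0 -1" --pt "0 0 0 0 0 0 -1" --pt "0 0 0 0 0 0 -1"

```text
t: 10.6
tool_pos: [0.6273, 0.1352, 0.1492]
tcp_rot: [0.172, 0.985, 0.0, 0.0]
contact_force: [0.7, 0.7, -1.2]
grip_width: 0.997
```

Call:
step_arm --pt "0 0 -0.03 0 0 0 -1" --pt "0 0 -0.08 0 0 0 -1" --pt "0 0 -0.16 0 0 0 -1" --pt "0 0 -0.2 0 0 0 -1" --pt "0 0 -0.2 0 0 0 -1" --pt "0 0 -0.2 0 0 0 -1"

```text
t: 11.2
tool_pos: [0.6272, 0.1352, 0.2495]
tcp_rot: [0.172, 0.985, 0.0, 0.0]
contact_force: [0.1, 0.2, 0.6]
grip_width: 1.001
```

```bash
python3 - <<'E'
from h import *
s=cam('wrist');hsv=cv2.cvtColor(s['img'],cv2.COLOR_BGR2HSV)
g=cv2.inRange(hsv,(45,80,30),(85,255,255))
print(rimfit(s,.164,.031,g))
for n in("scene","side"):
    s=cam(n);hsv=cv2.cvtColor(s['img'],cv2.COLOR_BGR2HSV);g=cv2.inRange(hsv,(45,80,30),(85,255,255))
    pu,pv=proj(s,(.627,.136,.155));m=np.zeros_like(g);a,b=int(pv),int(pu);m[a-22:a+22,b-22:b+22]=g[a-22:a+22,b-22:b+22]
    print(n,cv2.boundingRect(m))
go((.45,-.145,.2),77.5)
E
```

```text
(array([0.6265, 0.1364, 0.0309]), np.float64(0.00037))
scene (301, 190, 23, 21)
side (298, 140, 25, 20)
row [0.1427, -0.6468, 0.0968] [-0.0013, -0.0039, -0.255] mm 334.7 yaw 77.5 t 11.35 tcp [0.6268 0.1351 0.248 ] F [-0.3  0.2 -0.2] g 0.998
```

Call:
step_arm --pt "0.02 -0.09 0.0 0 0 -0.04 -1" --pt "0.04 -0.18 0.0 0 0 -0.08 -1" --pt "0.06 -0.27 0.02 0 0 -0.12 -1" --pt "0.08 -0.36 0.04 0 0 -0.16 -1" --pt "0.1 -0.45 0.06 0 0 -0.2 -1" --pt "0.12 -0.54 0.09 0 0 -0.255 -1" --pt "0.143 -0.647 0.12 0 0 -0.255 -1" --pt "0.143 -0.647 0.15 0 0 -0.255 -1"

```text
t: 12.15
tool_pos: [0.4474, -0.1479, 0.1725]
tcp_rot: [0.11, 0.994, -0.0, -0.002]
contact_force: [1.0, 0.8, 0.3]
grip_width: 1.001
```

Call:
step_arm --pt "0 0 0 0 0 0 -1" --pt "0 0 0 0 0 0 -1"

```text
t: 12.35
tool_pos: [0.4472, -0.1478, 0.1724]
tcp_rot: [0.111, 0.994, -0.0, -0.002]
contact_force: [0.7, -0.0, 0.5]
grip_width: 1.002
```

```bash
python3 - <<'E'
from h import *
s=cam("wrist");cv2.imwrite("pics/w3.png",s["img"]);go((.451,-.1445,.17),77.5)
for q in((.5388,-.164,.03),(.451,-.1445,.03)):print(proj(s,q))
E
```

```text
row [-0.005, 0.0073, 0.0055] [-0.0017, -0.0063, -0.0057] mm 5.2 yaw 77.5 t 12.4 tcp [ 0.4478 -0.1475  0.1728] F [0.3 0.3 0.7] g 1.0
(np.float64(259.86308515691763), np.float64(258.7330332285089))
(np.float64(259.76984697405413), np.float64(184.90030428173844))
```

View pics/w3.png

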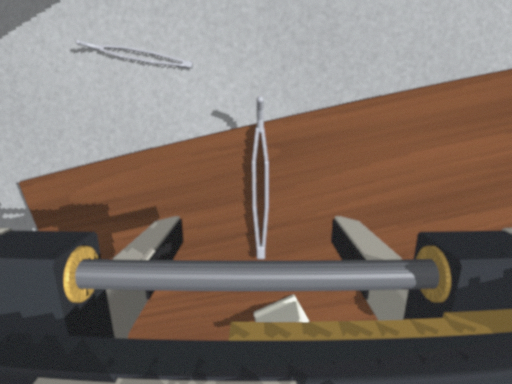

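The tweezers lie straight up the image, from tip (260,98) through mid (260.5,185) to back end (261,257), centred between the fingers.

```bash
python3 - <<'E'
from h import *
s=cam("wrist");g=cv2.cvtColor(s["img"],cv2.COLOR_BGR2HSV)
w=((g[...,1]<70)&(g[...,2]>120)).astype(np.uint8)*255;w[:,:245]=0;w[:,276:]=0
P=[]
for v in range(142,256,4):
    u=np.flatnonzero(w[v]); 
    if len(u) and u[-1]-u[0]<22: P.append(onz(s,(u[0]+u[-1])/2,v,.03)[:2])
P=np.array(P);c=P.mean(0);vx,vy,x0,y0=cv2.fitLine(P.astype(np.float32),cv2.DIST_L1,0,.01,.01).ravel()
print(len(P),c,np.degrees(np.arctan2(vy,vx)),np.abs(np.cross(P-[x0,y0],[vx,vy])).max())
t=onz(s,260,98,.048)[:2];b=onz(s,261,258.5,.03)[:2];print(t,b,np.linalg.norm(t-b),(t+b)/2)
d=np.array([vx,vy]);m=(t+b)/2;m=np.array([x0,y0])+d*((m-[x0,y0])@d);print("mid",m)
a=np.degrees(np.arctan2(vy,vx));a=a+90 if a<45 else a-90
go((*m,.023),a)
E
```

```text
29 [ 0.46775859 -0.14756925] -12.469197 0.0005155337300444913
[ 0.36271747 -0.12438157] [ 0.53982632 -0.16239576] 0.18114255525782025 [ 0.4512719  -0.14338867]
mid [ 0.45115983 -0.14389547]
row [-0.0054, 0.0084, 0.3] [-0.0019, -0.0049, -0.0058] mm 150.10000000000002 yaw 77.5 t 12.45 tcp [ 0.448  -0.1474  0.173 ] F [ 0.2  0.5 -0.5] g 0.998<stdin>:9: DeprecationWarning: Arrays of 2-dimensional vectors are deprecated. Use arrays of 3-dimensional vectors instead. (deprecated in NumPy 2.0)
```

Call:
step_arm --pt "-0.0054 0.0084 0.09 -0.002 -0.005 -0.006 -1" --pt "-0.0054 0.0084 0.18 -0.002 -0.005 -0.006 -1" --pt "-0.0054 0.0084 0.26 -0.002 -0.005 -0.006 -0.6" --pt "-0.0054 0.0084 0.29 -0.002 -0.005 -0.006 -0.4" --pt "-0.0054 0.0084 0.3 -0.002 -0.005 -0.006 -0.4" --pt "-0.0054 0.0084 0.3 -0.002 -0.005 -0.006 -0.4"

```text
t: 13.05
tool_pos: [0.4517, -0.1435, 0.0232]
tcp_rot: [0.108, 0.994, 0.0, 0.0]
contact_force: [0.3, -0.1, 0.1]
grip_width: 0.719
```

```bash
python3 -c "
from h import *
go((.4512,-.1439,.0225),77.5)"
```

```text
row [0.0008, -0.001, 0.0014] [0.0001, 0.0001, 0.0035] mm 1.0 yaw 77.5 t 13.05 tcp [ 0.4517 -0.1435  0.0232] F [ 0.3 -0.1  0.1] g 0.719
```

Call:
step_arm --pt "0.001 -0.001 0.001 0 0 0.003 1" --pt "0.001 -0.001 0.001 0 0 0.003 1" --pt "0.001 -0.001 0.001 0 0 0.003 1" --pt "0.001 -0.001 0.001 0 0 0.003 1" --pt "0.001 -0.001 0.001 0 0 0.003 1" --pt "0.001 -0.001 0.001 0 0 0.003 1" --pt "0.001 -0.001 0.001 0 0 0.003 1" --pt "0.001 -0.001 0.001 0 0 0.003 1"

```text
t: 13.85
tool_pos: [0.4512, -0.1439, 0.0227]
tcp_rot: [0.109, 0.994, 0.0, 0.0]
contact_force: [0.5, 0.1, 2.6]
grip_width: 0.182
```

Call:
step_arm --pt "0 0 -0.02 0 0 0 1" --pt "0 0 -0.08 0 0 0 1" --pt "0 0 -0.16 0 0 0 1" --pt "0 0 -0.24 0 0 0 1" --pt "0 0 -0.28 0 0 0 1" --pt "0 0 -0.28 0 0 0 1"

```text
t: 14.45
tool_pos: [0.4524, -0.1444, 0.1659]
tcp_rot: [0.109, 0.994, -0.001, 0.003]
contact_force: [0.2, 0.3, -1.1]
grip_width: 0.175
```

```bash
python3 -c "
from h import *
go((.653,-.151,.163),105.4)"
```

```text
row [-0.3946, 0.0738, 0.0079] [-0.0046, 0.0102, -0.9733] mm 200.8 yaw 105.4 t 14.45 tcp [ 0.4524 -0.1444  0.1659] F [ 0.2  0.3 -1.1] g 0.175
```

```bash
python3 -c "
from h import *
go((.74,-.127,.19),105.4)"
```

```text
row [-0.5544, 0.1582, -0.0453] [-0.0046, 0.0102, -0.9733] mm 289.2 yaw 105.4 t 14.45 tcp [ 0.4524 -0.1444  0.1659] F [ 0.2  0.3 -1.1] g 0.175
```

Call:
step_arm --pt "-0.07 0.02 -0.04 0 0.01 -0.12 1" --pt "-0.14 0.04 -0.045 0 0.01 -0.24 1" --pt "-0.21 0.06 -0.045 0 0.01 -0.36 1" --pt "-0.28 0.08 -0.045 0 0.01 -0.48 1" --pt "-0.35 0.1 -0.045 0 0.01 -0.61 1" --pt "-0.42 0.12 -0.045 0 0.01 -0.73 1" --pt "-0.49 0.14 -0.045 0 0.01 -0.85 1" --pt "-0.554 0.158 -0.045 -0.005 0.01 -0.973 1"

```text
t: 15.25
tool_pos: [0.7407, -0.1267, 0.1881]
tcp_rot: [-0.135, 0.991, 0.0, -0.001]
contact_force: [0.4, 0.9, -0.6]
grip_width: 0.176
```

Call:
step_arm --pt "0 0 0 0 0 0 1" --pt "0 0 0 0 0 0 1"

```text
t: 15.45
tool_pos: [0.7401, -0.1264, 0.1857]
tcp_rot: [-0.135, 0.991, 0.001, -0.002]
contact_force: [-0.2, 0.6, -0.0]
grip_width: 0.18
```

```bash
python3 - <<'E'
from h import *
import pickle
s=cam("wrist");pickle.dump(s,open("w4.pkl","wb"));cv2.imwrite("pics/w4.png",cv2.resize(s["img"],(800,600),interpolation=cv2.INTER_CUBIC));go((.653,-.151,.11),105.4)
E
```

```text
row [0.1797, -0.001, 0.1538] [0.0046, -0.0078, 0.0035] mm 118.2 yaw 105.4 t 15.5 tcp [ 0.7398 -0.1266  0.1865] F [-0.8  0.5 -0.2] g 0.174
```

View pics/w4.png

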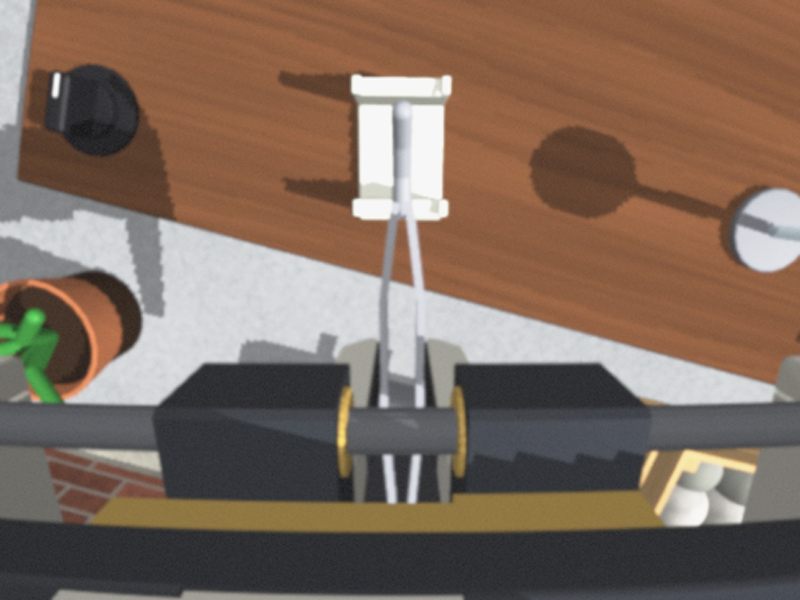

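The view shows the rest's lip tops at (357,84), (446,84), (360,208) and (442,207). The tweezers run straight down the middle, already parallel to its axis.

```bash
python3 - <<'E'
from h import *
import pickle
s=pickle.load(open("w4.pkl","rb"));f=.64
Q=np.array([onz(s,u*f,v*f,.071)[:2] for u,v in((357,83),(446,83),(359,208),(442,208))]);print(Q.round(4),Q.mean(0))
for d in(Q[2]+Q[3]-Q[0]-Q[1],Q[1]+Q[3]-Q[0]-Q[2]): d=d/2;print(np.linalg.norm(d),np.degrees(np.arctan2(d[1],d[0])))
g=cv2.cvtColor(s["img"],cv2.COLOR_BGR2HSV);w=cv2.inRange(g,(0,0,205),(180,60,255));w[:40]=0;w[145:]=0;w[:,:215]=0;w[:,295:]=0
h=cv2.convexHull(max(cv2.findContours(w,0,1)[0],key=cv2.contourArea));print((h[:,0]/f).tolist())
t=onz(s,403*f,104*f,sense()["tool_pos"][2]+.0225);print("tip",t, "tcp",sense()["tool_pos"])
E
```

```text
[[ 0.6243 -0.1841]
 [ 0.6103 -0.1337]
 [ 0.6945 -0.1648]
 [ 0.6807 -0.1153]] [ 0.65246219 -0.14946618]
0.07274675982459872 15.015187527176305
0.05187236018594655 105.50765965617099
[[407.8125, 103.125], [440.625, 104.6875], [442.1875, 106.25], [446.875, 201.5625], [446.875, 214.0625], [445.3125, 215.625], [437.5, 218.75], [414.0625, 225.0], [407.8125, 225.0], [360.9375, 217.1875], [356.25, 215.625], [353.125, 214.0625], [353.125, 200.0], [359.375, 106.25], [360.9375, 104.6875], [401.5625, 103.125]]
tip [ 0.65158229 -0.14925398  0.20904124] tcp [ 0.73976126 -0.12660709  0.18654124]
```

Call:
step_arm --pt "0.08 -0.001 0.0 0.004 -0.008 0 1" --pt "0.15 -0.003 0.03 0.004 -0.008 0 1" --pt "0.18 -0.004 0.08 0.004 -0.008 0 1" --pt "0.18 -0.004 0.15 0.004 -0.008 0 1" --pt "0.18 -0.004 0.18 0.004 -0.008 0 1" --pt "0.18 -0.004 0.18 0.004 -0.008 0 1" --pt "0.18 -0.004 0.18 0.004 -0.008 0 1"

```text
t: 16.2
tool_pos: [0.6536, -0.1525, 0.098]
tcp_rot: [-0.135, 0.991, -0.0, 0.001]
contact_force: [0.3, 0.6, 0.2]
grip_width: 0.18
```

```bash
python3 -c "
from h import *
go((.6525,-.1495,.0685),105.3)"
```

```text
row [0.0007, 0.0065, 0.059] [-0.0006, 0.0021, 0.0069] mm 29.7 yaw 105.3 t 16.2 tcp [ 0.6536 -0.1525  0.098 ] F [0.3 0.6 0.2] g 0.18
```

Call:
step_arm --pt "0.001 0.0065 0.02 0 0.002 0.007 1" --pt "0.001 0.0065 0.045 0 0.002 0.007 1" --pt "0.001 0.0065 0.056 0 0.002 0.007 1" --pt "0.001 0.0065 0.059 0 0.002 0.007 1" --pt "0.001 0.0065 0.059 0 0.002 0.007 1"

```text
t: 16.7
tool_pos: [0.6523, -0.1495, 0.0684]
tcp_rot: [-0.133, 0.991, -0.0, -0.0]
contact_force: [-0.1, -0.2, -0.6]
grip_width: 0.18
```

Call:
step_arm --pt "0 0 0.001 0 0 0 1" --pt "0 0 0.0015 0 0 0 1" --pt "0 0 0.0015 0 0 0 1"

```text
t: 17.0
tool_pos: [0.6525, -0.1496, 0.0678]
tcp_rot: [-0.133, 0.991, -0.0, 0.0]
contact_force: [-0.1, -0.4, 1.0]
grip_width: 0.18
```

Call:
step_arm --pt "0 0 0.0008 0 0 0 1" --pt "0 0 0.0012 0 0 0 1" --pt "0 0 0.0012 0 0 0 1"

```text
t: 17.3
tool_pos: [0.6525, -0.1496, 0.0677]
tcp_rot: [-0.133, 0.991, -0.0, 0.0]
contact_force: [-1.7, -0.2, 5.2]
grip_width: 0.174
```

Contact, so releasing gently.

Call:
step_arm --pt "0 0 0 0 0 0 0.5" --pt "0 0 0 0 0 0 0.2" --pt "0 0 0 0 0 0 0" --pt "0 0 0 0 0 0 0" --pt "0 0 0 0 0 0 0"

```text
t: 17.8
tool_pos: [0.6525, -0.1496, 0.0677]
tcp_rot: [-0.133, 0.991, -0.0, 0.0]
contact_force: [0.9, 0.1, -0.0]
grip_width: 0.49
```

Call:
step_arm --pt "0 0 -0.02 0 0 0 0" --pt "0 0 -0.06 0 0 0 0" --pt "0 0 -0.14 0 0 0 0" --pt "0 0 -0.22 0 0 0 0" --pt "0 0 -0.3 0 0 0 0" --pt "0 0 -0.3 0 0 0 0" --pt "0 0 -0.3 0 0 0 0"

```text
t: 18.5
tool_pos: [0.6527, -0.1496, 0.2189]
tcp_rot: [-0.133, 0.991, -0.001, 0.001]
contact_force: [-0.3, 0.6, -0.6]
grip_width: 0.499
```

```bash
python3 - <<'E'
from h import *
a=cam("scene");b=cam("side");w=cam("wrist")
r=lambda i,x,y,W,H:cv2.resize(i["img"][y:y+H,x:x+W],(400,300),interpolation=cv2.INTER_CUBIC)
cv2.imwrite("pics/m2.png",np.vstack([np.hstack([r(a,100,120,320,240),r(b,290,225,100,75)]),np.hstack([r(b,180,90,280,210),r(w,0,0,512,384)])]))
print(sense()["tool_pos"])
E
```

```text
[ 0.6518791  -0.14938401  0.21637674]
```

View pics/m2.png

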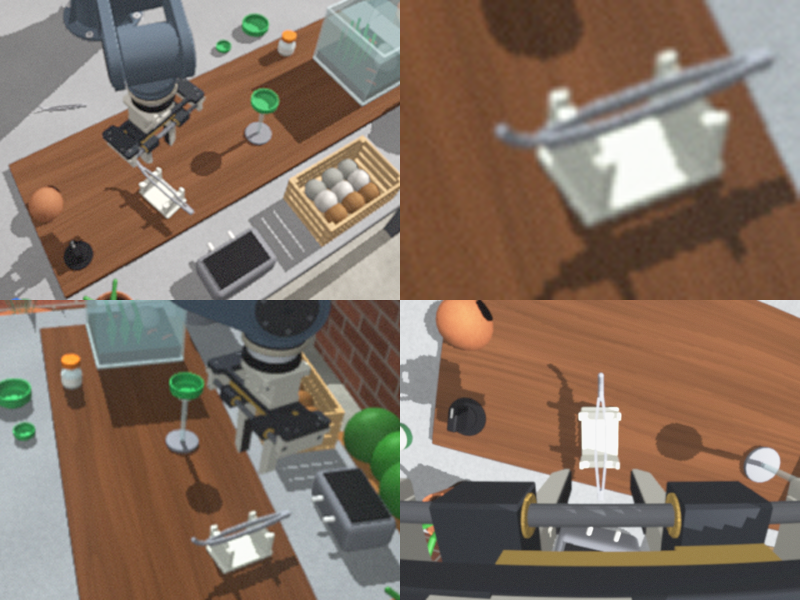

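The final mosaic shows the tweezers across both uprights between the lips, with the tips curving up (side crop: tip at (500,132)). The dish is level on the stem, and the hide and jar haven't moved. Handing in.

```bash
python3 -c "
from h import *
print(finish_job(),sense()['t'])"
```

```text
the job is handed in; nothing more can be done
the job is handed in; nothing more can be done
```

I set the middle-sized green dish upright on the white pad, then laid the larger tweezers lengthwise across both uprights of the rest, and handed the job in at about 18.6 s. No wrist force reading between moves was above about 7 N, and the arm was clear of everything at the end.

- **Dish:** The first placing looked slightly off-centre towards +x: 1.3 mm by the wrist camera, about 2–2.5 mm by the two fixed cameras. I regripped it and moved it 2 mm. The last wrist check put the dish at (0.6265, 0.1364) m and the pad at (0.6271, 0.1368) m, so it is within about 1 mm. The fixed cameras moved the right way but only resolve about 2.5 mm, so they can't confirm that.
- **Tweezers:** The last pictures show them resting on both walls between the lips and parallel to the rest's axis. The tips curve up, well clear of the plank.
- **Bystanders:** The hide and jar look unmoved in the final pictures, and the arm never went near them. I did not measure their positions again.

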